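# Set the scale's dial and weigh the full tin

### The job

Get the bench scale ready: turn its pointer dial until the nose points straight at the long thick mark on the pan side of the dial. Then find, by lifting them, which of the three identical closed tins is the full, heavy one, and set it down gently, upright, in the middle of the scale's round pan. Leave the two empty tins standing upright on the table.

Things in the scene. Friction and masses are not known exactly. Their poses are not given: they have to be found in the camera images.
- scale: grey bench scale fixed on the table, 200 x 310 mm, its top face 45 mm above the table. Origin under its centre, on the table; x and y lie along its short and long sides, z up. Round steel pan at its +y end, dial at its -y end (centre at x 0, y -95 mm).
- dial (a joint): angle of the black pointer dial about its upright axis, rad: 0 when the nose points straight at the long mark (the scale's +y direction), growing anticlockwise seen from above. It turns from -0.7 to 2.7 and stays where it is left (friction about 0.05 N m, no detents).
- dial_grip (a point): point on the dial's axis at the height to grip, 77 mm above the table. The grip is an upright bar 16 mm thick, about 72 mm long and 36 mm tall (53 to 89 mm above the table) on a disc 72 mm across and 8 mm thick. x axis: along the bar towards the nose; z up.
- dial_nose (a point): top of the pointed nose of the dial's bar, 40 mm from the dial's axis and 89 mm above the table; a white line on top of the bar runs to it, and the other end of the bar is blunt.
- mark (a point): middle of the long thick white mark on the scale's top face (24 mm long, 8 mm wide), 56 mm from the dial's axis towards the pan; the other marks round the dial are short thin ticks. Axes as the scale's.
- pan (a point): centre of the upper face of the scale's flat round steel pan, 130 mm across, 60 mm above the table; it does not sink. Axes as the scale's.
- tin_a_mid (a point): centre, half-way up, of one of three identical closed round aluminium screw-lid tins, 54 mm across and 62 mm tall, standing on the table (this point is 31 mm above its underside; z axis up through the lid). One of the three tins, not told which, is full of steel shot and weighs about 600 g; the other two are empty, about 90 g each (each within about 12 percent). They look the same.
- tin_b_mid (a point): centre, half-way up, of another of three identical closed round aluminium screw-lid tins, 54 mm across and 62 mm tall, standing on the table (this point is 31 mm above its underside; z axis up through the lid). One of the three tins, not told which, is full of steel shot and weighs about 600 g; the other two are empty, about 90 g each (each within about 12 percent). They look the same.
- tin_c_mid (a point): centre, half-way up, of the last of three identical closed round aluminium screw-lid tins, 54 mm across and 62 mm tall, standing on the table (this point is 31 mm above its underside; z axis up through the lid). One of the three tins, not told which, is full of steel shot and weighs about 600 g; the other two are empty, about 90 g each (each within about 12 percent). They look the same.

How it is judged:
By the outcome, as a careful person would: the job done as asked, in the order asked, and still so for the second after the job is handed in, with the robot touching nothing.
It also fails if it takes over 72 s, if anything falls off the work surface, if the arm or the gripper's body presses on something with over 40 N, if the wrist force passes 120 N, or if a joint passes its speed limit or range.

### The arm

A 6-joint arm with a two-finger parallel gripper is mounted at the origin on the work surface. World frame = base frame: x ahead of the robot, y to its left, z up, the work surface at z = 0. Lengths are in m, angles in rad, forces in N, time in s.
With the tool pointing down it reaches from about 0.35 to 0.775 m from the base axis. Payload 5.5 kg.
Tool frame: the origin (TCP) lies at the very end of the fingers, on their centre line; the grasp point (between the pads) lies 19 mm behind it; z points along the fingers, y is the line along which they close (so a half turn about z gives the same grasp; the last joint's range is limited). The gripper opens to 85 mm and grips with 20 to 120 N. Pads are 22 mm wide; open, the fingers measure 114 mm over their backs; the gripper's body (76 mm by 85 mm) begins 54 mm behind the grasp point. The pads swing forward as they close: fully open they stand 13 mm farther back than shut.
Start: joints at [-1.483, 0.313, 0.046, 1.304, 0, 1.431], TCP at [0.13, -0.56, 0.195] pointing down, gripper open.
Joint ranges: [-2.76, 2.76], [-0.86, 1.69], [-1.03, 1.26], [-2.2, 2.34], [-1.47, 1.5], [-3.14, 3.14]. Speed limits (rad/s): [2.57, 2.57, 3.14, 3.14, 3.14, 3.14].

### API

Orientations are given as a unit quaternion [w, x, y, z].
In Python, from workcell import get_state, read_camera, calibration, hand_in gives the robot as it stands.
- The arm moves only by the tool drive_tool, never from a script. Its argument "deltas" is a list that holds one entry, the list of rows, each a list of 7 numbers: the closure in counts, from 0 (fully open) to 255 (shut), then the shift along the tool's x, y, z in m, then the turn, a rotation vector about the tool's x, y, z in degrees. A call has 1 to 12 rows; each row is the pose to reach, as a shift and turn from the pose commanded when the call began, along the tool's axes at that moment; what a row does not reach only later rows make up. A row lasts 1/8 s, in which the tool goes at most 62.5 mm and 10.7 degrees, less where a joint would pass 70% of its speed; a pose out of reach is approached as far as the arm can. A call with a gripper value outside its range is refused whole. The fingers move at their own pace and stop on an object; "newtons" is the grip in N (left out, the last holds). Time passes only in rows, so rows that repeat a pose let the fingers close. It gives the time, the measured TCP pose, the force, the opening and the grip force at its end, in the units of the state.
- get_state(): the state, without advancing time (a new reading comes with each control period).
- read_camera(name): name is "side" or "top"; returns (picture, depth): 480x640x3 uint8, red, green, blue; 480x640 float32, m along the optical axis (not along the pixel's ray), 0 where there is no reading.
- calibration(name): a dict with "mtx" (3x3 intrinsics, pixels), "world_from_camera" (4x4, takes a point from camera to world coordinates). Camera axes: x right, y up, looking along -z (the intrinsics and any distortion apply to the point x, -y, -z); pixel columns grow to the right and rows downward; lengths in m; the calibration is good to about 2 mm. A picture is of the moment at which its call begins. calibration takes no time and is no camera call.
- hand_in(): hands the job in; it is judged then, once.
The state is a dict: "clock": time; "joint_pos": joint angles; "qvel": joint speeds; "tau": joint torques, N m; "tcp_pos": TCP position; "orientation": TCP orientation; "wrist_force": force on the tool from outside, world axes, zero at the start; "ft_torque": the same for the moment, N m; "finger_gap": finger opening in m; "grip_force": force on a finger pad.
Only numpy, scipy, OpenCV 4.12 (cv2) and the standard library are available. Lean on these libraries where they do the work, as an engineer would, in place of code of your own. Each camera call takes 0.05 s, during which the arm holds its last target. There are 200 camera calls.

## Working session

There is one attempt and no reset: what is moved stays moved. The work goes in short steps, Python scripts to look and compute and a tool call to move; the robot and the scene stay as the last step left them, time stands still between calls to the robot, and variables do not carry over. Pictures are saved under pics/ and viewed, at most 10 in all, crops included, and the job is handed in when it is done.

Besides the shell and the picture viewer there is one more tool, called as name(argument=value, ...), one argument or row to a line, values as JSON. drive_tool: Moves the arm, as the interface text tells. Its arguments: {"type":"object","properties":{"deltas":{"type":"array","items":{"type":"array","items":{"type":"array","items":{"type":"number"}}}},"newtons":{"type":"number"}},"required":["deltas"]}

```bash
mkdir -p pics
cat > h.py <<'E'
import numpy as np, cv2
from workcell import *
def ray(name,uv,z):
    c=calibration(name);K=np.array(c["mtx"]);T=np.array(c["world_from_camera"])
    u=np.atleast_2d(np.array(uv,float))
    p=np.c_[u,np.ones(len(u))]@np.linalg.inv(K).T
    d=(p*[1,-1,-1])@T[:3,:3].T;o=T[:3,3]
    return o+d*((z-o[2])/d[:,2])[:,None]
def cloud(name,dep):
    c=calibration(name);K=np.array(c["mtx"]);T=np.array(c["world_from_camera"])
    v,u=np.mgrid[:480,:640]
    p=np.stack([u,v,np.ones_like(u)],-1)@np.linalg.inv(K).T*[1,-1,-1]*dep[...,None]
    return p@T[:3,:3].T+T[:3,3]
E
python3 - <<'E'
from h import *
for n in("top","side"):
    im,d=read_camera(n);cv2.imwrite(f"pics/{n}0.png",im[...,::-1]);np.savez(f"{n}0.npz",im=im,d=d)
    c=calibration(n);print(n,c.keys(),np.round(c["mtx"],1),np.round(c["world_from_camera"],3))
s=get_state();print(s)
E
```

```text
top dict_keys(['mtx', 'world_from_camera']) [[553.4   0.  314.1]
 [  0.  553.4 230.7]
 [  0.    0.    1. ]] [[-0.03   0.986 -0.161  0.383]
 [-1.    -0.029  0.008 -0.037]
 [ 0.003  0.162  0.987  1.078]
 [ 0.     0.     0.     1.   ]]
side dict_keys(['mtx', 'world_from_camera']) [[463.3   0.  324.5]
 [  0.  463.3 239.5]
 [  0.    0.    1. ]] [[-0.761  0.338 -0.554 -0.005]
 [-0.648 -0.371  0.665  0.588]
 [ 0.019  0.865  0.502  0.554]
 [ 0.     0.     0.     1.   ]]
{'clock': 0.1, 'joint_pos': array([-1.48259105e+00,  3.13947499e-01,  4.51176436e-02,  1.30361457e+00,
       -6.06712464e-07,  1.43120235e+00]), 'qvel': array([ 0.00043276, -0.00140312,  0.0025362 , -0.00054263,  0.00060779,
       -0.00121295]), 'tau': array([ 2.97123079e-03, -4.81725490e+01,  2.99245065e+01,  1.27688140e-02,
       -1.72714626e-04, -1.50748342e-06]), 'tcp_pos': array([ 0.12980322, -0.55963531,  0.19419571]), 'orientation': array([-8.23782639e-04,  9.93520110e-01,  1.13653477e-01,  2.08677635e-05]), 'wrist_force': array([ 0.16613133, -0.18074073, -0.724095  ]), 'ft_torque': array([-0.01453503,  0.04936352,  0.02564735]), 'grip_force': 0.0, 'finger_gap': 0.08502427792852868}
```

View pics/top0.png

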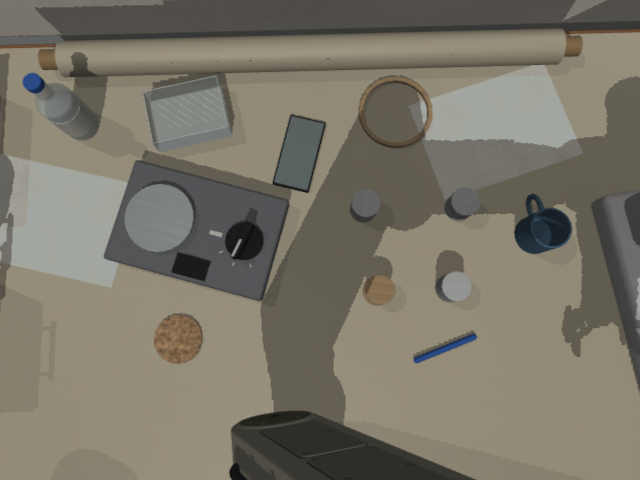

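View pics/side0.png

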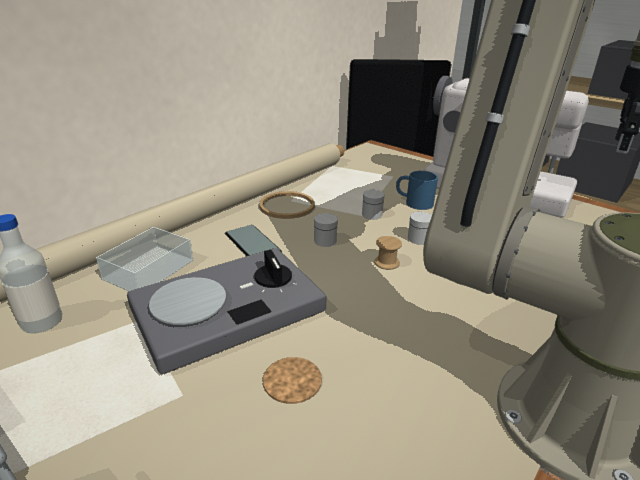

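Top view: the pan is at (159,217) and the dial at (244,241), with its mark at (215,233). The tins are at (366,205), (465,203) and (456,287). The object at (379,290) is a wooden spool. Next I'll measure these and zoom in on the dial.

Run:
```python
from h import *
f=np.load("top0.npz");im,d=f["im"],f["d"];P=cloud("top",d)
for n,(u,v) in dict(a=(366,203),b=(465,201),c=(456,287),spool=(379,290)).items():
    w=P[v-22:v+22,u-22:u+22].reshape(-1,3);t=w[(w[:,2]>.052)&(w[:,2]<.075)]
    m=((P[...,2]>.052)&(P[...,2]<.075)).astype(np.uint8);m2=np.zeros_like(m);m2[v-22:v+22,u-22:u+22]=m[v-22:v+22,u-22:u+22]
    print(n,len(t), np.round(np.median(t,0),4) if len(t) else 0, np.round((t.min(0)+t.max(0))/2,4), np.round(np.ptp(t,axis=0),4))
# pan
w=P[170:265,110:205].reshape(-1,3);t=w[(w[:,2]>.0545)&(w[:,2]<.066)];print("pan",len(t),np.median(t,0),(t.min(0)+t.max(0))/2,np.ptp(t,axis=0))
# scale top rect
m=((P[...,2]>.035)&(P[...,2]<.1)).astype(np.uint8);m[:150]=0;m[305:]=0;m[:,:95]=0;m[:,295:]=0
c=max(cv2.findContours(m,0,2)[0],key=cv2.contourArea);xy=ray("top",c[:,0,:],.045)[:,:2]
r=cv2.minAreaRect((xy*1000).astype(np.float32));print("rect",r)
# mark: bright
hsv=cv2.cvtColor(im,cv2.COLOR_RGB2HSV);wm=((hsv[...,2]>150)&(hsv[...,1]<70)).astype(np.uint8)
n,l,s,ce=cv2.connectedComponentsWithStats(wm[200:285,200:290])
for i in range(1,n):
    if s[i,4]>4:
        px=ce[i]+[200,200];print(px,s[i,4],ray("top",px,.045)[0],ray("top",px,.089)[0])
# bar top
w=P[205:275,215:275];mm=(w[...,2]>.08)&(w[...,2]<.1);print("bar",mm.sum());pp=w[mm];print(np.median(pp,0));print(cv2.minAreaRect((pp[:,:2]*1000).astype(np.float32)))
cr=np.hstack([cv2.resize(im[195:285,195:295],None,fx=6,fy=6,interpolation=3)]);cv2.imwrite("pics/dial0.png",cr[...,::-1])
```

```text
a 672 [ 0.5999 -0.144   0.061 ] [ 0.6002 -0.1446  0.0599] [0.0538 0.0537 0.0156]
b 687 [ 0.5974 -0.3311  0.0609] [ 0.598  -0.3321  0.0595] [0.0551 0.0554 0.0147]
c 721 [ 0.4397 -0.3027  0.0611] [ 0.4403 -0.3033  0.0594] [0.0535 0.0552 0.0148]
spool 538 [ 0.4385 -0.1642  0.0538] [ 0.4393 -0.1636  0.0555] [0.0537 0.0526 0.0071]
pan 3664 [0.58381129 0.2436296  0.05922842] [0.58450489 0.24406678 0.06018384] [0.12880753 0.1294899  0.01131173]
rect ((563.2841186523438, 175.55694580078125), (308.40814208984375, 198.76409912109375), 73.17992401123047)
[215.44444444 233.16666667] 36 [0.55299601 0.14097694 0.045     ] [0.5457609  0.13339772 0.089     ]
[234.5 250.5] 8 [0.51894182 0.10525884 0.045     ] [0.51315785 0.09920165 0.089     ]
bar 349
[0.53388413 0.08709567 0.08802856]
((533.49609375, 87.9483642578125), (17.020231246948242, 71.42276763916016), 62.34458923339844)
```

View pics/dial0.png

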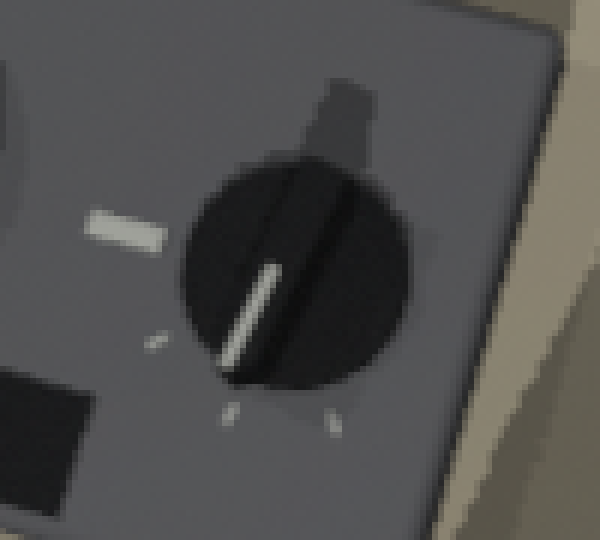

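The zoom shows the nose end (white line) pointing down-left and the long mark at crop (125,230). From the fits:
- The scale's +y axis is at about 73.1° in the world, and the dial axis is at about (0.5365, 0.086).
- The bar is at about 152.5°, so the dial reads about +79°.
- All heights and sizes match the given ones.

Now I'll move above the dial with tool x along the bar.

drive_tool(
  deltas=[
    [[0,0.542,-0.537,0.045,0,0,-139.4],[0,0.542,-0.537,0.045,0,0,-139.4],[0,0.542,-0.537,0.045,0,0,-139.4],[0,0.542,-0.537,0.045,0,0,-139.4],[0,0.542,-0.537,0.045,0,0,-139.4],[0,0.542,-0.537,0.045,0,0,-139.4],[0,0.542,-0.537,0.045,0,0,-139.4],[0,0.542,-0.537,0.045,0,0,-139.4],[0,0.542,-0.537,0.045,0,0,-139.4],[0,0.542,-0.537,0.045,0,0,-139.4],[0,0.542,-0.537,0.045,0,0,-139.4],[0,0.542,-0.537,0.045,0,0,-139.4]],
  ],
  newtons=40,
)

```text
clock: 1.6
tcp_pos: [0.5296, 0.0753, 0.1504]
orientation: [-0.0, 0.323, 0.946, -0.0]
wrist_force: [1.3, -1.0, 0.8]
finger_gap: 0.0854
grip_force: 0.0
```

```bash
cat >> h.py <<'E'
from scipy.spatial.transform import Rotation as R
def to(xyz,yaw):
    s=get_state();q=s["orientation"];r=R.from_quat(np.r_[q[1:],q[0]])
    g=R.from_euler("z",yaw,degrees=True)*R.from_euler("x",180,degrees=True)
    print("t",s["clock"],"tcp",np.round(s["tcp_pos"],4),"q",np.round(np.degrees(s["joint_pos"]),1),"F",np.round(s["wrist_force"],2),"gap",s["finger_gap"])
    print("shift",np.round(r.inv().apply(np.array(xyz)-s["tcp_pos"]),4),"turn",np.round((r.inv()*g).as_rotvec(degrees=True),2))
E
python3 -c "
from h import *
to([.5365,.086,.15],152.5)"
```

```text
t 1.6 tcp [0.5296 0.0753 0.1504] q [-0.5 14.5 -8.3 67.2 -0.  37.2] F [ 1.26 -0.98  0.79] gap 0.08543542990588834
shift [0.0011 0.0127 0.0004] turn [ -0.02   0.   -10.16]
```

drive_tool(
  deltas=[
    [[0,0.001,0.0125,0,0,0,-10.5],[0,0.001,0.0125,0,0,0,-10.5],[0,0.001,0.0125,0,0,0,-10.5]],
  ],
)

```text
clock: 1.98
tcp_pos: [0.5352, 0.0831, 0.1505]
orientation: [-0.0, 0.24, 0.971, -0.0]
wrist_force: [0.9, -0.2, -0.2]
finger_gap: 0.0852
grip_force: 0.0
```

```bash
python3 -c "
from h import *
to([.5365,.086,.0585],152.5)"
```

```text
t 1.975 tcp [0.5352 0.0831 0.1505] q [ 0.3 15.3 -7.3 67.5 -0.  28.1] F [ 0.93 -0.24 -0.17] gap 0.08521769922777414
shift [0.0001 0.0032 0.092 ] turn [-0.04 -0.04 -0.23]
```

drive_tool(
  deltas=[
    [[0,0,0.003,0.04,0,0,0],[0,0,0.003,0.07,0,0,0],[0,0,0.003,0.092,0,0,0],[0,0,0.003,0.092,0,0,0],[0,0,0.003,0.092,0,0,0],[0,0,0.003,0.092,0,0,0]],
  ],
)

```text
clock: 2.72
tcp_pos: [0.5383, 0.086, 0.0602]
orientation: [0.001, 0.238, 0.971, 0.0]
wrist_force: [-0.0, -0.6, 0.1]
finger_gap: 0.0856
grip_force: 0.0
```

```bash
python3 -c "
from h import *
to([.5365,.086,.0585],152.5)"
```

```text
t 2.725 tcp [0.5383 0.086  0.0602] q [  0.6  19.  -15.5  55.4  -0.   28.2] F [-0.05 -0.55  0.06] gap 0.08563757063491931
shift [ 0.0016 -0.0009  0.0017] turn [ 0.06  0.13 -0.09]
```

drive_tool(
  deltas=[
    [[255,0.001,-0.001,0.001,0,0,0],[255,0.001,-0.001,0.001,0,0,0],[255,0.001,-0.001,0.001,0,0,0],[255,0.001,-0.001,0.001,0,0,0],[255,0.001,-0.001,0.001,0,0,0],[255,0.001,-0.001,0.001,0,0,0],[255,0.001,-0.001,0.001,0,0,0],[255,0.001,-0.001,0.001,0,0,0]],
  ],
  newtons=30,
)

```text
clock: 3.72
tcp_pos: [0.5359, 0.086, 0.0578]
orientation: [-0.0, 0.238, 0.971, -0.0]
wrist_force: [0.3, 0.4, -0.3]
finger_gap: -0.0
grip_force: 0.0
```

```bash
python3 -c "
from h import *
to([.5365,.086,.0585],73.1)"
```

```text
t 3.725 tcp [0.5359 0.086  0.0578] q [  0.6  19.  -15.8  55.1  -0.   28.2] F [ 0.33  0.42 -0.27] gap -1.8602927168331998e-05
shift [-0.0005  0.0003 -0.0007] turn [-1.000e-02  1.000e-02  7.937e+01]
```

The fingers shut completely on nothing, so I'll look.

Run:
```python
from h import *
a,d=read_camera("top");b,_=read_camera("side")
cv2.imwrite("pics/miss.png",np.hstack([cv2.resize(a[160:310,130:290],(480,450)),cv2.resize(b[180:330,220:330],(320,450))])[...,::-1])
```

```text
(no output)
```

View pics/miss.png

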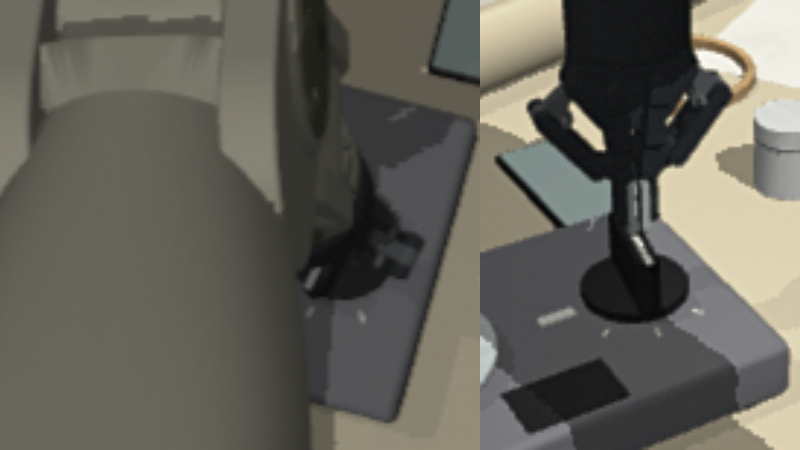

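```bash
cat >> h.py <<'E'
def proj(name,X):
    c=calibration(name);K=np.array(c["mtx"]);T=np.array(c["world_from_camera"])
    p=(np.atleast_2d(X)-T[:3,3])@T[:3,:3]*[1,-1,-1];p=p@K.T
    return p[:,:2]/p[:,2:]
E
python3 - <<'E'
from h import *
b,d=read_camera("side");f=np.load("side0.npz")
e=np.array([-.887,.462,0]);A=np.array([.5365,.086,0])
pts=[A+[0,0,.058],A+[0,0,.089],A+e*.04+[0,0,.089],A-e*.032+[0,0,.089],A+[0,0,.12]]
print(np.round(proj("side",pts),1))
P=cloud("side",d)
for u,v in [(270,250),(271,262),(275,245),(275,235),(273,265)]: print(u,v,np.round(P[v,u],4))
def mk(im):
    o=cv2.resize(im[215:305,235:315],(400,450),interpolation=3)
    for q in proj("side",pts): cv2.circle(o,tuple(int(x) for x in (q-[235,215])*5),4,(255,0,0),1)
    return o
cv2.imwrite("pics/miss2.png",np.hstack([mk(b),mk(f["im"])])[...,::-1])
E
```

```text
[[273.8 270.8]
 [273.2 257.1]
 [279.5 268.2]
 [268.4 248.7]
 [272.6 242.8]]
270 250 [0.5348 0.0947 0.1092]
271 262 [0.5291 0.0988 0.0874]
275 245 [0.5254 0.0905 0.1218]
275 235 [0.5262 0.0888 0.1416]
273 265 [0.5187 0.1037 0.0877]
```

View pics/miss2.png

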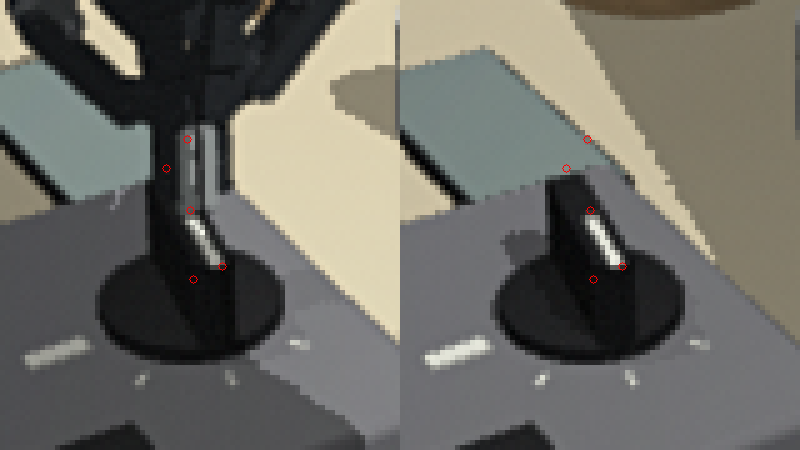

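Run:
```python
from h import *
f=np.load("side0.npz")
b,d=read_camera("side");P=cloud("side",d)
ch=(f["d"]-d>.008)&(np.hypot(P[...,0]-.536,P[...,1]-.086)<.07)
q=P[ch];e=np.array([-.887,.462]);n=np.array([.462,.887])
r=(q[:,:2]-[.536,.086])
for lo in np.arange(.05,.2,.01):
    s=(q[:,2]>=lo)&(q[:,2]<lo+.01)
    if s.sum(): print(round(lo,2),s.sum(),"along",np.round([ (r[s]@e).min(),(r[s]@e).max()],3),"across",np.round([(r[s]@n).min(),(r[s]@n).max()],3))
print(get_state())
```

```text
0.09 26 along [0.    0.012] across [-0.012  0.011]
0.1 69 along [-0.006  0.012] across [-0.013  0.014]
0.11 72 along [-0.005  0.013] across [-0.013  0.014]
0.12 71 along [-0.006  0.013] across [-0.012  0.014]
0.13 100 along [-0.005  0.015] across [-0.028  0.029]
0.14 228 along [-0.013  0.016] across [-0.036  0.037]
0.15 210 along [-0.013  0.018] across [-0.046  0.046]
0.16 226 along [-0.012  0.019] across [-0.051  0.053]
0.17 279 along [-0.013  0.019] across [-0.061  0.061]
0.18 367 along [-0.013  0.022] across [-0.061  0.062]
0.19 288 along [-0.009  0.023] across [-0.051  0.052]
0.2 259 along [-0.008  0.022] across [-0.042  0.042]
{'clock': 3.925, 'joint_pos': array([ 1.11258670e-02,  3.32194795e-01, -2.76493599e-01,  9.62080446e-01,
       -1.21319373e-04,  4.91668214e-01]), 'qvel': array([-0.00028908,  0.00020596, -0.00022411, -0.00091421, -0.00045271,
        0.00020589]), 'tau': array([ 2.50480996e-03, -4.60449994e+01,  2.68208885e+01,  1.07532920e-03,
       -5.33364455e-04, -2.40078251e-06]), 'tcp_pos': array([0.53592768, 0.08592703, 0.05781839]), 'orientation': array([ 2.84012915e-05,  2.37966019e-01,  9.71273478e-01, -5.53340359e-05]), 'wrist_force': array([ 0.19460493,  0.67965362, -0.91926441]), 'ft_torque': array([-0.00392731, -0.04539414, -0.01175339]), 'grip_force': 0.0, 'finger_gap': 1.8093894833924492e-05}
```

Side depth shows the real fingertips are at z ≈ 0.092–0.095, while the reported TCP is at 0.058. So the tips are about 35 mm higher than reported; x and y are good. I'll open, go about 31 mm lower and grip, watching the force.

drive_tool(
  deltas=[
    [[0,0,0,0,0,0,0],[0,0,0,0,0,0,0],[0,0,0,0,0,0,0],[0,0,0,0,0,0,0],[0,0,0,0,0,0,0],[0,0,0,0,0,0,0],[0,0,0,0.01,0,0,0],[0,0,0,0.02,0,0,0],[0,0,0,0.031,0,0,0],[0,0,0,0.031,0,0,0],[0,0,0,0.031,0,0,0]],
  ],
)

```text
clock: 5.3
tcp_pos: [0.5359, 0.0859, 0.0267]
orientation: [-0.0, 0.238, 0.971, -0.0]
wrist_force: [-0.2, -0.5, 0.8]
finger_gap: 0.0856
grip_force: 0.0
```

drive_tool(
  deltas=[
    [[255,0,0,0,0,0,0],[255,0,0,0,0,0,0],[255,0,0,0,0,0,0],[255,0,0,0,0,0,0],[255,0,0,0,0,0,0],[255,0,0,0,0,0,0],[255,0,0,0,0,0,0]],
  ],
  newtons=30,
)

```text
clock: 6.18
tcp_pos: [0.537, 0.0875, 0.0273]
orientation: [0.001, 0.237, 0.971, 0.002]
wrist_force: [2.3, 6.2, 1.0]
finger_gap: 0.0153
grip_force: 35.6
```

```bash
python3 -c "
from h import *
to([.5365,.086,.027],73.1);print(get_state()['grip_force'])"
```

```text
t 6.175 tcp [0.537  0.0875 0.0273] q [  0.7  20.7 -18.2  51.    0.2  28.2] F [2.31 6.2  1.02] gap 0.01526979966590946
shift [-0.0003 -0.0015  0.0003] turn [ 0.18 -0.11 79.43]
35.63408374786377
```

Gripped: the gap is 15.3 mm and the force is 36 N. Now I'll turn the dial by 79.4°.

drive_tool(
  deltas=[
    [[255,0,0.001,0,0,0,8],[255,0,0.001,0,0,0,16],[255,0,0.001,0,0,0,24],[255,0,0.001,0,0,0,32],[255,0,0.001,0,0,0,40],[255,0,0.001,0,0,0,48],[255,0,0.001,0,0,0,56],[255,0,0.001,0,0,0,64],[255,0,0.001,0,0,0,72],[255,0,0.001,0,0,0,79.4],[255,0,0.001,0,0,0,79.4],[255,0,0.001,0,0,0,79.4]],
  ],
)

```text
clock: 7.68
tcp_pos: [0.5386, 0.0884, 0.0273]
orientation: [-0.0, 0.803, 0.596, 0.002]
wrist_force: [5.1, 5.3, -2.4]
finger_gap: 0.0152
grip_force: 35.3
```

Run:
```python
from h import *
to([.5365,.086,.027],73.1)
b,d=read_camera("side");cv2.imwrite("pics/turned.png",cv2.resize(b[215:305,215:315],(800,600),interpolation=3)[...,::-1])
```

```text
t 7.675 tcp [0.5386 0.0884 0.0273] q [  0.8  20.8 -18.1  50.9   0.2 107.7] F [ 5.06  5.25 -2.44] gap 0.015202321225581156
shift [-0.0028 -0.0013  0.0003] turn [ 0.16 -0.22  0.01]
```

View pics/turned.png

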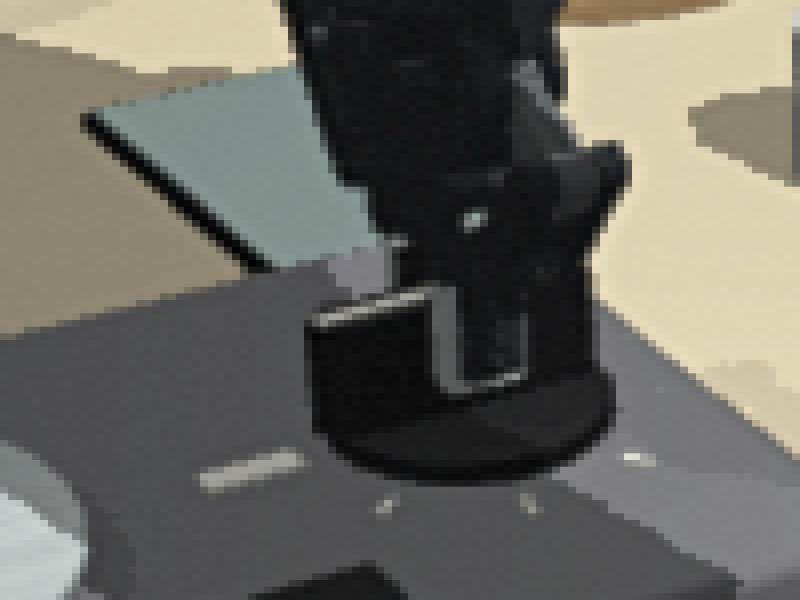

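The nose points along the scale towards the mark. The mark is at crop (250,470) and the bar's front at (310,320). I'll release, rise and move towards the tins, then verify the dial from above.

drive_tool(
  deltas=[
    [[0,0,0,0,0,0,0],[0,0,0,0,0,0,0],[0,0,0,0,0,0,0],[0,0,0,0,0,0,0],[0,0,0,0,0,0,0],[0,0,0,-0.05,0,0,0],[0,0,0,-0.1,0,0,0],[0,-0.06,0,-0.12,0,0,0],[0,-0.12,0,-0.12,0,0,0],[0,-0.18,0,-0.12,0,0,0],[0,-0.203,0.126,-0.12,0,0,0],[0,-0.203,0.126,-0.12,0,0,0]],
  ],
)

```text
clock: 9.22
tcp_pos: [0.5955, -0.1445, 0.1475]
orientation: [0.0, 0.804, 0.594, 0.0]
wrist_force: [0.8, 0.1, 0.8]
finger_gap: 0.0854
grip_force: 0.0
```

Run:
```python
from h import *
to([.600,-.1445,.10],73.1)
im,d=read_camera("top");P=cloud("top",d)
w=P[205:275,215:275];mm=(w[...,2]>.08)&(w[...,2]<.1);pp=w[mm];print(mm.sum(),np.median(pp,0),cv2.minAreaRect((pp[:,:2]*1000).astype(np.float32)))
hsv=cv2.cvtColor(im,cv2.COLOR_RGB2HSV);wm=((hsv[...,2]>110)&(hsv[...,1]<70)).astype(np.uint8)
n,l,s,ce=cv2.connectedComponentsWithStats(wm[200:285,200:290])
for i in range(1,n):
    if s[i,4]>4:
        px=ce[i]+[200,200];print(px,s[i],ray("top",px,.045)[0],ray("top",px,.089)[0])
        v,u=np.nonzero(l==i);q=ray("top",np.c_[u+200,v+200],.089)[:,:2];print(np.degrees(np.arctan2(*np.linalg.svd(q-q.mean(0))[2][0][::-1])))
cv2.imwrite("pics/dial1.png",np.hstack([cv2.resize(im[195:285,205:280],(500,600),interpolation=3)])[...,::-1])
```

```text
t 9.225 tcp [ 0.5955 -0.1445  0.1475] q [-21.1  23.    3.3  70.2  -0.   85.9] F [0.84 0.15 0.76] gap 0.08540827667836033
shift [0.0013 0.0043 0.0475] turn [ 0.06  0.01 -0.16]
349 [0.53716402 0.08764692 0.08790663] ((537.899169921875, 89.5283203125), (71.26382446289062, 16.395612716674805), 72.971435546875)
[289.  202.5] [89  0  1  6  6] [0.60805084 0.00080678 0.045     ] [ 0.59846971 -0.00079943  0.089     ]
178.6861989488824
[280.67884615 248.85961538] [ 67   7  23  78 520] [0.51946029 0.01848618 0.045     ] [0.51365423 0.0161266  0.089     ]
163.15117758856937
[213.84848485 232.72727273] [ 9 30 12  6 33] [0.55392616 0.14398665 0.045     ] [0.54665142 0.13627917 0.089     ]
71.25682198084115
```

View pics/dial1.png

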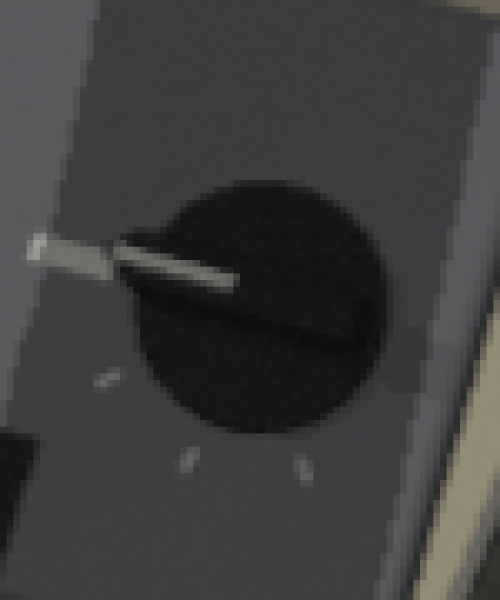

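The dial's bar is at 73.0° against the scale's 73.1°, and the white line runs straight into the long mark, so the dial is set. Next is tin a, descending with the 35 mm correction.

drive_tool(
  deltas=[
    [[0,0.001,0.003,0.05,0,0,0],[0,0.001,0.003,0.1,0,0,0],[0,0.001,0.003,0.14,0,0,0],[0,0.001,0.003,0.155,0,0,0],[0,0.001,0.003,0.167,0,0,0],[0,0.001,0.003,0.167,0,0,0],[255,0.001,0.003,0.167,0,0,0],[255,0.001,0.003,0.167,0,0,0],[255,0.001,0.003,0.167,0,0,0],[255,0.001,0.003,0.167,0,0,0],[255,0.001,0.003,0.167,0,0,0]],
  ],
  newtons=35,
)

```text
clock: 10.65
tcp_pos: [0.6019, -0.1439, -0.0176]
orientation: [0.003, 0.803, 0.595, 0.002]
wrist_force: [4.9, -2.1, 5.4]
finger_gap: 0.0531
grip_force: 38.2
```

```bash
python3 -c "
from h import *
to([.600,-.1445,-.02],73.1);print(get_state()['grip_force'],get_state()['tau'])"
```

```text
t 10.65 tcp [ 0.6019 -0.1439 -0.0176] q [-20.9  30.3  -9.9  49.4   0.   86.1] F [ 4.86 -2.1   5.43] gap 0.05312584034898622
shift [-0.0012 -0.0017  0.0024] turn [ 0.43  0.02 -0.03]
38.166046142578125 [-1.53096911e-02 -5.04430068e+01  1.99644470e+01  2.13122226e+00
 -2.01396123e-01 -2.55804029e-03]
```

drive_tool(
  deltas=[
    [[255,0,0,-0.01,0,0,0],[255,0,0,-0.025,0,0,0],[255,0,0,-0.04,0,0,0],[255,0,0,-0.04,0,0,0],[255,0,0,-0.04,0,0,0],[255,0,0,-0.04,0,0,0]],
  ],
)

```text
clock: 11.4
tcp_pos: [0.5976, -0.1423, 0.0191]
orientation: [-0.001, 0.803, 0.595, -0.0]
wrist_force: [-0.4, -0.3, -6.5]
finger_gap: 0.0533
grip_force: 38.6
```

```bash
python3 -c "
from h import *
to([.600,-.1445,-.02],73.1);print(get_state()['grip_force'])"
```

```text
t 11.4 tcp [ 0.5976 -0.1423  0.0191] q [-20.9  28.2  -7.6  54.3  -0.   86.1] F [-0.42 -0.26 -6.47] gap 0.053290415028873876
shift [-0.0014  0.003   0.0391] turn [-0.08  0.   -0.03]
38.56836497783661
```

The wrist reads −6.5 N in z, and a full tin should give about 5.9 N (an empty one about 0.9 N), so tin a is the heavy one. I'll firm the grip, raise it and carry it above the pan.

drive_tool(
  deltas=[
    [[255,0,0,-0.03,0,0,0],[255,0,0,-0.06,0,0,0],[255,0.01,-0.003,-0.09,0,0,0],[255,0.04,-0.014,-0.1,0,0,0],[255,0.08,-0.027,-0.1,0,0,0],[255,0.12,-0.041,-0.1,0,0,0],[255,0.16,-0.055,-0.1,0,0,0],[255,0.2,-0.068,-0.1,0,0,0],[255,0.24,-0.082,-0.1,0,0,0],[255,0.28,-0.096,-0.1,0,0,0],[255,0.32,-0.109,-0.1,0,0,0],[255,0.35,-0.12,-0.1,0,0,0]],
  ],
  newtons=50,
)

```text
clock: 12.9
tcp_pos: [0.5847, 0.2289, 0.119]
orientation: [-0.0, 0.803, 0.596, -0.001]
wrist_force: [0.6, 0.1, -6.4]
finger_gap: 0.053
grip_force: 55.6
```

drive_tool(
  deltas=[
    [[255,0.015,-0.005,0,0,0,0],[255,0.015,-0.005,0,0,0,0],[255,0.015,-0.005,0,0,0,0],[255,0.015,-0.005,0,0,0,0]],
  ],
)

```text
clock: 13.4
tcp_pos: [0.5851, 0.2417, 0.1198]
orientation: [0.0, 0.804, 0.595, -0.0]
wrist_force: [0.0, -0.3, -6.7]
finger_gap: 0.0529
grip_force: 55.6
```

Run:
```python
from h import *
to([.5845,.244,.045],73.1)
b,d=read_camera("side");P=cloud("side",d);cv2.imwrite("pics/over.png",cv2.resize(b[180:330,100:300],(800,600),interpolation=3)[...,::-1])
m=(np.hypot(P[...,0]-.5845,P[...,1]-.244)<.045)&(P[...,2]>.07)&(d>0)&(P[...,2]<.22)
q=P[m]
for lo in np.arange(.07,.22,.008):
    s=q[(q[:,2]>=lo)&(q[:,2]<lo+.008)]
    if len(s)>5: print(round(lo,3),len(s),np.round(s[:,:2].min(0),4),np.round(s[:,:2].max(0),4))
print(q[:,2].min())
```

```text
t 13.4 tcp [0.5851 0.2417 0.1198] q [ 15.2  26.1   4.   68.   -0.  122.2] F [ 0.   -0.35 -6.73] gap 0.05287317920026873
shift [ 0.0021 -0.0013  0.0748] turn [-0.    0.03 -0.13]
0.134 88 [0.5573 0.2243] [0.5933 0.2684]
0.142 145 [0.5576 0.2236] [0.5977 0.2691]
0.15 118 [0.5578 0.2177] [0.5969 0.2693]
0.158 129 [0.5466 0.2182] [0.598  0.2693]
0.166 146 [0.5436 0.2231] [0.5988 0.2692]
0.174 145 [0.5445 0.2219] [0.5953 0.2691]
0.182 141 [0.545  0.2272] [0.5998 0.2696]
0.19 195 [0.5444 0.2333] [0.6257 0.2699]
0.198 115 [0.5497 0.226 ] [0.625  0.2687]
0.206 52 [0.5424 0.2413] [0.6239 0.2651]
0.214 24 [0.5533 0.2436] [0.6125 0.264 ]
0.1360166416547987
```

View pics/over.png

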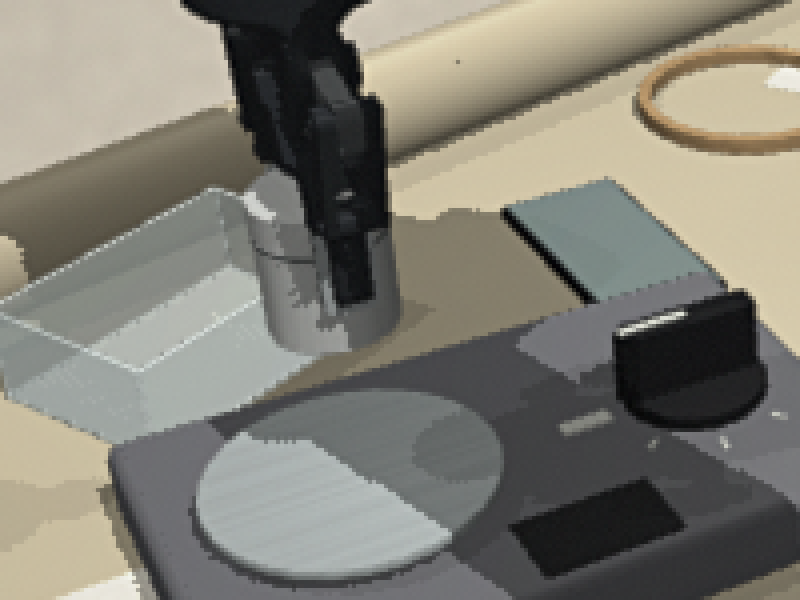

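The tin is held upright at crop (330,270). Its base is at z ≈ 0.136 and its centre at about (0.584, 0.242). I'll lower it gently onto the pan, whose top is at 0.060.

drive_tool(
  deltas=[
    [[255,0.002,-0.001,0.02,0,0,0],[255,0.002,-0.001,0.04,0,0,0],[255,0.002,-0.001,0.055,0,0,0],[255,0.002,-0.001,0.064,0,0,0],[255,0.002,-0.001,0.069,0,0,0],[255,0.002,-0.001,0.072,0,0,0],[255,0.002,-0.001,0.073,0,0,0],[255,0.002,-0.001,0.073,0,0,0],[255,0.002,-0.001,0.073,0,0,0]],
  ],
)

```text
clock: 14.58
tcp_pos: [0.5848, 0.2453, 0.0472]
orientation: [0.0, 0.803, 0.595, 0.0]
wrist_force: [-0.0, 0.5, -6.3]
finger_gap: 0.0528
grip_force: 55.6
```

drive_tool(
  deltas=[
    [[255,0,0,0.001,0,0,0],[255,0,0,0.002,0,0,0],[255,0,0,0.002,0,0,0]],
  ],
)

```text
clock: 14.95
tcp_pos: [0.5844, 0.2452, 0.0446]
orientation: [-0.0, 0.804, 0.595, -0.0]
wrist_force: [0.3, -0.3, -6.4]
finger_gap: 0.0527
grip_force: 55.6
```

drive_tool(
  deltas=[
    [[255,0,0,0.0007,0,0,0],[255,0,0,0.0013,0,0,0],[255,0,0,0.0015,0,0,0],[255,0,0,0.0015,0,0,0]],
  ],
)

```text
clock: 15.45
tcp_pos: [0.5845, 0.2452, 0.0433]
orientation: [0.0, 0.804, 0.595, -0.0]
wrist_force: [-0.1, -0.4, -6.5]
finger_gap: 0.0529
grip_force: 55.6
```

drive_tool(
  deltas=[
    [[255,0,0,0.0005,0,0,0],[255,0,0,0.001,0,0,0],[255,0,0,0.001,0,0,0]],
  ],
)

```text
clock: 15.82
tcp_pos: [0.5846, 0.2452, 0.0426]
orientation: [0.0, 0.804, 0.595, 0.0]
wrist_force: [-0.7, -0.3, -4.0]
finger_gap: 0.0532
grip_force: 55.7
```

drive_tool(
  deltas=[
    [[255,0,0,0.0005,0,0,0],[255,0,0,0.001,0,0,0],[255,0,0,0.001,0,0,0]],
  ],
)

```text
clock: 16.2
tcp_pos: [0.5847, 0.2453, 0.0425]
orientation: [0.0, 0.803, 0.595, 0.0]
wrist_force: [-3.8, -1.5, 5.7]
finger_gap: 0.0533
grip_force: 56.5
```

Contact made. I'll ease off slightly, open gradually and rise.

drive_tool(
  deltas=[
    [[255,0,0,-0.0006,0,0,0],[255,0,0,-0.0006,0,0,0],[90,0,0,-0.0006,0,0,0],[80,0,0,-0.0006,0,0,0],[60,0,0,-0.0006,0,0,0],[30,0,0,-0.0006,0,0,0],[0,0,0,-0.0006,0,0,0],[0,0,0,-0.0006,0,0,0],[0,0,0,-0.02,0,0,0],[0,0,0,-0.05,0,0,0],[0,0,0,-0.1,0,0,0],[0,0,0,-0.13,0,0,0]],
  ],
)

```text
clock: 17.7
tcp_pos: [0.5854, 0.2455, 0.174]
orientation: [0.001, 0.803, 0.595, 0.001]
wrist_force: [0.1, -0.0, -0.3]
finger_gap: 0.0855
grip_force: 0.0
```

drive_tool(
  deltas=[
    [[0,-0.06,0,0,0,0,0],[0,-0.12,0,0,0,0,0],[0,-0.18,0,0,0,0,0],[0,-0.24,0,0,0,0,0],[0,-0.3,0,0,0,0,0],[0,-0.36,0,0,0,0,0],[0,-0.36,0,0,0,0,0],[0,-0.36,0,0,0,0,0]],
  ],
)

```text
clock: 18.7
tcp_pos: [0.4797, -0.0992, 0.1715]
orientation: [0.0, 0.804, 0.595, 0.0]
wrist_force: [0.9, 0.5, -0.3]
finger_gap: 0.0854
grip_force: 0.0
```

Run:
```python
from h import *
to([.6,-.1,.15],73.1)
im,d=read_camera("top");P=cloud("top",d);b,_=read_camera("side")
def fit(m):
    q=P[m];print(len(q),np.round(np.median(q,0),4),np.round((q.min(0)+q.max(0))/2,4),np.round(np.ptp(q,axis=0),4))
near=lambda x,y,r:np.hypot(P[...,0]-x,P[...,1]-y)<r
fit(near(.584,.244,.06)&(P[...,2]>.115)&(P[...,2]<.13))
fit(near(.584,.244,.075)&(P[...,2]>.055)&(P[...,2]<.066))
for x,y in [(.598,-.332),(.44,-.303)]: fit(near(x,y,.05)&(P[...,2]>.055)&(P[...,2]<.07))
m=near(.537,.088,.05)&(P[...,2]>.08)&(P[...,2]<.1);print(cv2.minAreaRect((P[m][:,:2]*1000).astype(np.float32)))
cv2.imwrite("pics/end.png",np.hstack([cv2.resize(im[150:310,100:300],(400,320)),cv2.resize(b[180:340,100:300],(400,320))])[...,::-1])
```

```text
t 18.7 tcp [ 0.4797 -0.0992  0.1715] q [-21.1   9.  -12.2  68.7   0.   85.9] F [ 0.89  0.52 -0.27] gap 0.0854176690577981
shift [0.0344 0.1152 0.0215] turn [ 0.02 -0.02 -0.09]
775 [0.5828 0.2437 0.1212] [0.5836 0.2445 0.1208] [0.0553 0.0549 0.0115]
2653 [0.5756 0.2335 0.0592] [0.5842 0.2445 0.0605] [0.1283 0.1288 0.011 ]
491 [ 0.5946 -0.3372  0.0609] [ 0.5979 -0.3369  0.0611] [0.0548 0.0446 0.0121]
715 [ 0.4399 -0.3031  0.0611] [ 0.4402 -0.303   0.0609] [0.0537 0.0542 0.0118]
((537.8409423828125, 89.50881958007812), (70.77669525146484, 16.306312561035156), 72.96601104736328)
```

View pics/end.png

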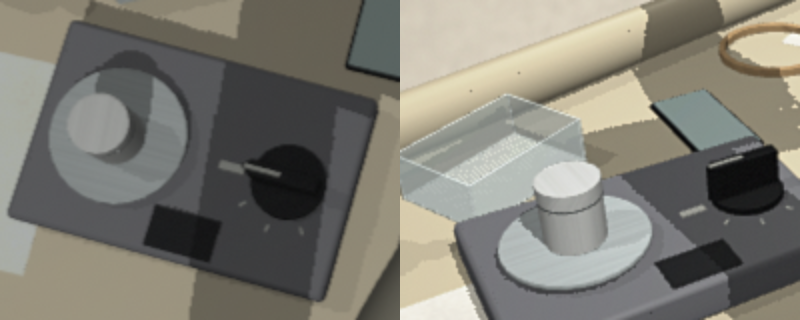

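The tin stands upright at (0.5836, 0.2445), and the pan centre measures (0.5842, 0.2445). The dial is at 73.0°, on the mark, and the other two tins still stand where they were.

```bash
python3 -c "
from workcell import *
print(hand_in())"
```

```text
the job is handed in; nothing more can be done
None
```

The job is handed in: the dial points at the long mark, the heavy tin (tin a, about 6.5 N when lifted; the other two I did not lift) stands upright within about 1 mm of the pan's centre, and the other two tins are untouched and upright on the table.

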